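Seat the filter cover on its hidden pin and hold it on the seal

TASK

The sample is to be filtered into the beaker, so fit the loose filter cover to the vacuum chamber that has the beaker in it, not the one with the conical flask: lay it on the rim square along the guide fence, nose over the chamber's gauge end, and slide it along until the slot under its nose drops over the locating pin. Then press it down by its port block until the springy sealing frame is squeezed most of the way home, and finish still gripping the block and pressing, so that the pump can pull it tight; do not disturb the vessels or the things lying about.

Things in the scene. Friction and masses are not known exactly. Their poses are not given: they have to be found in the camera images.
- cover: loose filter cover, 260 to 400 g: grey plate 155 x 110 x 16 mm lying flat on the bench, an aluminium port block on top. Origin: on the block's axis, on the plate's underside; x away from its nose, z up. The plate runs from x=-80 to +75, y=-55 to +55 mm; its nose, x=-80 to -67, is narrower, 84 mm wide
- port (a point): the port block to grip: middle of its height, 36 mm above the cover's underside, on x=y=0; axes as the cover. The block is square, 26 x 26 mm, sides along x and y, from z=19 mm (on a flange 46 mm square) to z=53 mm, with a round nipple 18 mm wide above it up to z=65 mm
- slot (a point): mouth of the pin slot in the cover's underside, at x=-61, y=0, z=0 of the cover; axes as the cover. The slot is closed above, 12 mm deep, 11 mm long in x and 16 mm wide in y
- chamber_1: left vacuum chamber, fixed: clear walls, aluminium base and rim; a twin of the other. Origin: centre of its underside; x to its back (away from the gauge and hose nozzle), y to its guide fence, z up. Rim 160 x 128 mm from x=-85 to +75, top at z=100 mm, mouth 78 mm square about x=y=0. A black sealing frame on springs, 92 mm square, stands round the mouth, top at z=106 mm when free
- chamber_2: right vacuum chamber, fixed: clear walls, aluminium base and rim; a twin of the other. Origin: centre of its underside; x to its back (away from the gauge and hose nozzle), y to its guide fence, z up. Rim 160 x 128 mm from x=-85 to +75, top at z=100 mm, mouth 78 mm square about x=y=0. A black sealing frame on springs, 92 mm square, stands round the mouth, top at z=106 mm when free
- pin_range_1 (a point): middle of the range in which the locating pin of chamber_1 may stand, on the rim at x=-61, y=0, z=100 mm of the chamber; axes as the chamber. The pin itself is fixed within 7 mm before or behind this point along x, a different place on each chamber and not reported. It is 8 mm thick, 13 mm high, the top 3.5 mm tapering to a tip 3 mm wide
- pin_range_2 (a point): middle of the range in which the locating pin of chamber_2 may stand, on the rim at x=-61, y=0, z=100 mm of the chamber; axes as the chamber. The pin itself is fixed within 7 mm before or behind this point along x, a different place on each chamber and not reported. It is 8 mm thick, 13 mm high, the top 3.5 mm tapering to a tip 3 mm wide
- fence_1 (a point): foot of chamber_1's guide fence, middle of its inner face, at x=-5, y=+57, z=100 mm of the chamber; axes as the chamber. The fence is 140 mm long in x; its inner face is upright for 18 mm, then leans outwards up to 26 mm above the rim. A cover centred on y=0 has 2 mm of play to it
- fence_2 (a point): foot of chamber_2's guide fence, middle of its inner face, at x=-5, y=+57, z=100 mm of the chamber; axes as the chamber. The fence is 140 mm long in x; its inner face is upright for 18 mm, then leans outwards up to 26 mm above the rim. A cover centred on y=0 has 2 mm of play to it
- seal_1 (a joint): how far the sealing frame of chamber_1 is pressed down: 0 free, 0.004 m at its stop. It begins to give at 5 N, yields 0.5 mm per newton and reaches the stop at 13 N; it does not sink under the cover's weight
- seal_2 (a joint): how far the sealing frame of chamber_2 is pressed down: 0 free, 0.004 m at its stop. It begins to give at 5 N, yields 0.5 mm per newton and reaches the stop at 13 N; it does not sink under the cover's weight
- beaker: small clear beaker, 70 mm across, 71 mm high, loose, standing on the floor (6 mm up) of one of the chambers; origin: centre of its underside
- flask: small conical flask, 57 mm across, 88 mm high, loose, standing in the other chamber; origin: centre of its underside
- timer: bystander: lab timer lying flat, 62 x 68 x 18 mm; origin: centre of its underside
- forceps: bystander: steel forceps lying flat, 17 x 124 x 8 mm; origin: centre of its underside
- stain_bottle: bystander: small brown bottle, 33 mm across, 77 mm high; origin: centre of its underside
Not all that is in view belongs to the job. What is shaped like the chamber_1 but red is not meant.

How it is judged:
By the outcome, as a careful person would: the job done as asked, in the order asked, and still so for the second after the job is handed in, while the arm keeps its last pose, push and grip.
It also fails if it takes over 54 s, if anything falls off the work surface, if the arm or the gripper's body presses on something with over 40 N, if the wrist force passes 120 N, or if a joint passes its speed limit or range.

ROBOT

A 6-joint arm with a two-finger parallel gripper is mounted at the origin on a cart in front of the work surface, level with it; the furniture and walls round the work are solid. World frame = base frame: x ahead of the robot, y to its left, z up, the work surface at z = 0. Lengths are in mm, angles in rad, forces in N, time in s.
With the tool pointing down it reaches from about 400 to 925 mm from the base axis. Payload 12.5 kg.
Tool frame: the origin (TCP) lies between the finger pads, 19 mm behind the fingertips; this is the grasp point; z points along the fingers, y is the line along which they close (so a half turn about z gives the same grasp; the last joint's range is limited). The gripper opens to 95 mm and grips with 3 to 60 N. Pads are 20 mm wide; open, the fingers measure 119 mm over their backs; the gripper's body (75 mm by 180 mm) begins 59 mm behind the grasp point.
Start: joints at [1.133, 0.491, 1.559, -0, 1.092, -0.106], TCP at [203.574, 590.933, 233.461] pointing down, gripper open.
Joint ranges: [-3.1, 3.1], [-0.84, 2.19], [0.05, 2.79], [-1.13, 4.28], [0.06, 2.93], [-2.69, 2.69]. Speed limits (rad/s): [2.22, 2.22, 2.79, 3.14, 3.14, 3.14].

INTERFACE

Orientations are given as [roll, pitch, yaw] about the fixed x, y, z axes, in that order (R = Rz(yaw) Ry(pitch) Rx(roll)).
In Python, from cell import env gives the robot as it stands. The module is installed in compiled form; this text tells all that it offers.
- The arm moves only by the tool drive_tool, never from a script. Its argument "rows" is a list that holds one entry, the list of rows, each a list of 7 numbers: the shift along the tool's x, y, z scaled (see below), then the turn, a rotation vector about the tool's x, y, z scaled (see below), then the opening, from 0 (shut) to 1 (fully open). In form: [[[tx, ty, tz, ax, ay, az, jaw], ...]]. A call has 1 to 5 rows; each row shifts and turns the commanded pose from where the row before left it, along the tool's axes as they then stand; what a row does not reach is not made up. The controller multiplies each number of a shift by 250 mm and each number of a turn by 180 degrees. A row lasts 1/8 s, in which the tool goes at most 62.5 mm and 10.7 degrees, less where a joint would pass 70% of its speed; a pose out of reach is approached as far as the arm can. A call with a number of a shift or a turn outside -1 to 1 is refused whole. A call with a gripper value outside its range is refused whole. The fingers move at their own pace and stop on an object; the grip force is fixed at half the most. Time passes only in rows, so rows that do not move let the fingers close. It gives the time, the measured TCP pose, the force, the opening and the grip force at its end, in the units of the state.
- env.state(): the state, without advancing time (a new reading comes with each control period).
- env.read_camera(name): name is "scene" or "top" or "wrist"; returns a dict with "color" (400x640x3 uint8, blue, green, red), "camera_matrix" (3x3 intrinsics, pixels), "k1" (the pictures are not rectified: a ray, as slopes to the right and down, at radius r is drawn at 1 + k1 r^2 times it, then the intrinsics apply), "pose" (4x4, takes a point from camera to world coordinates). Camera axes: x right, y up, looking along -z (the intrinsics and any distortion apply to the point x, -y, -z); pixel columns grow to the right and rows downward; lengths in mm; the calibration is good to about 2 mm. A picture is of the moment at which its call begins. There is no depth.
- env.job_done(): hands the job in; it is judged then, once.
Trained networks look in a picture, given as the dict that the camera call returned (one of the last four; its "shot" number tells which), for a name from the list of things; names that differ only in an ending like _2 or _b are one class to them, and where a whole thing is asked for, a point or a joint stands for the part that bears it (a point fixed in the world has none). Each returns a list of dicts, best first, with "score" (0 to 1); they miss things now and then, are a little off and sometimes report something else, mostly with a low value. They report only what shows in the picture. A call takes as long as a camera call. They do not tell look-alikes from the thing itself.
- env.search_frame(name, picture): "at" ([x, y, z] in mm, in the coordinates of the camera as it stood for that picture, good to about 4 mm: the middle of the surface that is visible of it).
- env.place_of(name, picture): "at" ([x, y, z] in mm, in the coordinates of the camera as it stood for that picture, good to about 4 mm: a listed point, or the origin of a listed thing).
The state is a dict: "t": time; "joints": joint angles; "qvel": joint speeds; "tau": joint torques, N m; "eef_pos": TCP position; "tcp_rot": TCP orientation; "ft_force": force on the tool from outside, world axes, zero at the start; "moment": the same for the moment, N m; "opening": opening from 0.0 (shut) to 1.0 (fully open); "grip_force": force on a finger pad.
Only numpy, scipy, OpenCV 4.12 (cv2) and the standard library are available. Lean on these libraries where they do the work, as an engineer would, in place of code of your own. Each camera call takes 0.05 s, during which the arm holds its last target. There are 200 camera calls.

## Working session

There is one attempt and no reset: what is moved stays moved. The work goes in short steps, Python scripts to look and compute and a tool call to move; the robot and the scene stay as the last step left them, time stands still between calls to the robot, and variables do not carry over. Pictures are saved under pics/ and viewed, at most 10 in all, crops included, and the job is handed in when it is done.

Besides the shell and the picture viewer there is one more tool, called after "Call:" as a command line: name --argument value ..., lists and objects as JSON in quotes. drive_tool: Moves the arm, as the interface text tells. Its arguments: {"type":"object","properties":{"rows":{"type":"array","items":{"type":"array","items":{"type":"array","items":{"type":"number","minimum":-1,"maximum":1}}}}},"required":["rows"]}

```bash
mkdir -p pics; cat > h.py <<'E'
import numpy as np, cv2
from cell import env
from scipy.spatial.transform import Rotation as R
def w(p,a): 
    return (np.array(p['pose'])@np.r_[a,1])[:3]
def proj(p,X):
    c=np.linalg.inv(np.array(p['pose']))@np.r_[X,1]; s=np.array([c[0],-c[1]])/-c[2]
    s=s*(1+p['k1']*(s@s)); K=np.array(p['camera_matrix']); return K[:2,:2]@s+K[:2,2]
def ray(p,u,v,z):
    K=np.array(p['camera_matrix']); d=np.array([(u-K[0,2])/K[0,0],(v-K[1,2])/K[1,1]]); s=d.copy()
    for _ in range(20): s=d/(1+p['k1']*(s@s))
    P=np.array(p['pose']); r=P[:3,:3]@np.array([s[0],-s[1],-1]); o=P[:3,3]; return o+r*(z-o[2])/r[2]
E
python3 - <<'E'
from h import *
print(env.state())
for n in ['scene','top']:
    p=env.read_camera(n); cv2.imwrite(f'pics/{n}0.png',p['color'])
    print(n,np.round(p['pose'],3).tolist(),p['k1'],np.array(p['camera_matrix']).tolist())
    for o in ['cover','port','slot','chamber_1','pin_range_1','fence_1','beaker','flask','timer','forceps','stain_bottle']:
        for d in env.place_of(o,p)[:4]:
            X=w(p,d['at']); print(o,round(d['score'],2),X.round(0),proj(p,X).round(0))
E
```

```text
{'t': 0.0, 'joints': array([ 1.13336571e+00,  4.91583207e-01,  1.55945857e+00, -2.53131905e-05,
        1.09169617e+00, -1.05601738e-01]), 'qvel': array([ 5.41266968e-04, -2.94839901e-05, -2.03756944e-05, -1.14004338e-03,
       -7.59517699e-04,  4.57918552e-04]), 'tau': array([-1.93112348e-03, -6.12635136e+01, -2.58178157e+01,  6.91656070e-02,
        4.82964842e-02, -8.96650067e-05]), 'eef_pos': array([203.49646423, 590.7041038 , 232.84390506]), 'tcp_rot': array([-3.14045138e+00, -9.83951307e-05,  2.80977540e+00]), 'ft_force': array([ 0.68221386, -0.62893106, -0.00259374]), 'moment': array([ 0.03883033, -0.01427537,  0.10165882]), 'grip_force': 0.0, 'opening': 1.0002647120283044}
scene [[0.583, 0.517, -0.626, -612.285], [-0.812, 0.386, -0.438, -616.918], [0.015, 0.764, 0.645, 1245.852], [0.0, 0.0, 0.0, 1.0]] 0.03465876167807524 [[406.4343898299868, 0.0, 321.0807717885187], [0.0, 406.4343898299868, 201.59441945422665], [0.0, 0.0, 1.0]]
cover 0.79 [ 494. -312.   -0.] [416. 267.]
cover 0.43 [ 685. -261.   -6.] [424. 236.]
port 0.67 [ 491. -312.   39.] [417. 261.]
port 0.63 [456. 426. 
[... 1169 characters left out ...]
[380. 196.]
chamber_1 0.94 [549. -53.  -0.] [379. 195.]
chamber_1 0.72 [542. 222.   4.] [313. 197.]
chamber_1 0.72 [500. 703.   1.] [197. 208.]
pin_range_1 0.96 [489. 217.  95.] [314. 209.]
pin_range_1 0.9 [486. -41. 106.] [380. 209.]
pin_range_1 0.87 [442. 682. 104.] [195. 222.]
fence_1 0.74 [557.   4. 100.] [368. 191.]
fence_1 0.7 [475. 755. 100.] [176. 214.]
fence_1 0.61 [532. 275. 101.] [299. 198.]
beaker 0.72 [346. 354.   3.] [282. 245.]
beaker 0.71 [549. 227.   4.] [312. 195.]
flask 0.71 [545. -55.   6.] [380. 196.]
timer 0.6 [345. 352.  -1.] [282. 245.]
forceps 0.51 [ 687. -262.    1.] [429. 162.]
forceps 0.39 [547. 220.   3.] [314. 196.]
stain_bottle 0.47 [457. 425.   4.] [265. 218.]
```

```bash
python3 - <<'E'
import cv2,numpy as np
a=cv2.imread('pics/scene0.png')[110:310,190:470]
b=cv2.imread('pics/top0.png')[140:260,160:480]
a=cv2.resize(a,None,fx=2.2,fy=2.2,interpolation=2)[:,:]; b=cv2.resize(b,None,fx=2.4,fy=2.4,interpolation=2)
cv2.imwrite('pics/a1.png',a); cv2.imwrite('pics/b1.png',b)
E
```

```text
(no output)
```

View pics/a1.png

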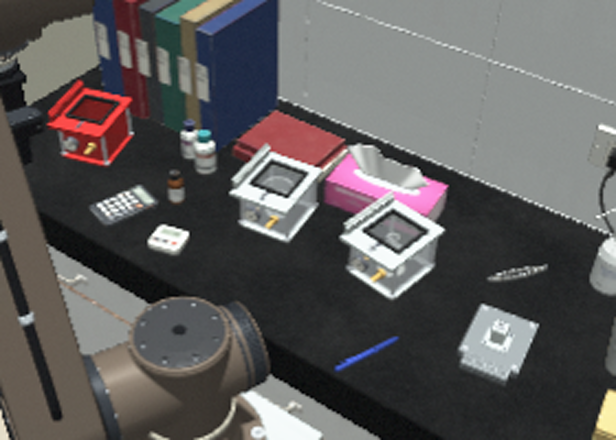

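View pics/b1.png

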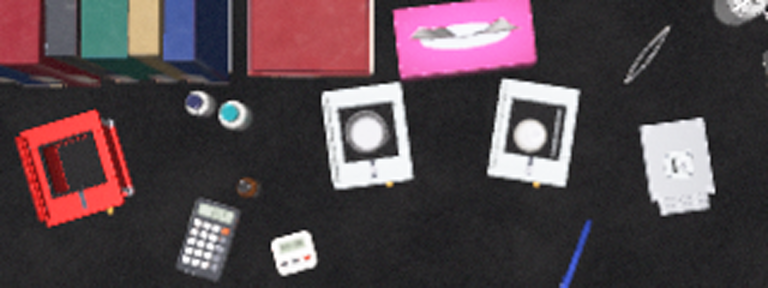

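The scene shows a red chamber at scene px (234,177), which is not the one meant. There are two aluminium chambers, at scene px (316,209) and (368,232), or top px (313,197) and (380,196). The networks put the beaker in the left one, and the round vessel there also looks wider. I'll confirm this close up with the wrist camera on the way to the cover.

```bash
cat >> h.py <<'E'
def go(x,y,z,yaw,jaw,step=55,ang=10):
    s=env.state(); p=np.array(s['eef_pos']); r=R.from_euler('xyz',s['tcp_rot']); g=R.from_euler('xyz',[np.pi,0,yaw])
    d=np.array([x,y,z])-p; e=(r.inv()*g).as_rotvec()
    n=max(1,int(np.ceil(max(np.linalg.norm(d)/step,np.degrees(np.linalg.norm(e))/ang))))
    for i in range(n):
        t=r.inv().apply(d/n)/250; a=e/n/np.pi
        print([float(v) for v in np.r_[t,a].round(4)]+[jaw]); r=r*R.from_rotvec(e/n)
    print('n',n)
E
python3 - <<'E'
from h import *
go(470,215,330,1.70,1)
E
```

```text
[-0.1664, -0.1194, -0.0429, 0.0, -0.0, 0.0393, 1]
[-0.1798, -0.098, -0.0429, 0.0, -0.0, 0.0393, 1]
[-0.1905, -0.0752, -0.0429, 0.0, -0.0, 0.0393, 1]
[-0.1983, -0.0512, -0.0429, 0.0, -0.0, 0.0393, 1]
[-0.2031, -0.0264, -0.0429, 0.0, -0.0, 0.0393, 1]
[-0.2048, -0.0012, -0.0429, 0.0, -0.0, 0.0393, 1]
[-0.2034, 0.024, -0.0429, 0.0, -0.0, 0.0393, 1]
[-0.1989, 0.0488, -0.0429, 0.0, -0.0, 0.0393, 1]
[-0.1914, 0.0729, -0.0429, 0.0, -0.0, 0.0393, 1]
n 9
```

Call:
drive_tool --rows '[[[-0.166, -0.119, -0.043, 0, 0, 0.0393, 1], [-0.18, -0.098, -0.043, 0, 0, 0.0393, 1], [-0.19, -0.075, -0.043, 0, 0, 0.0393, 1], [-0.198, -0.051, -0.043, 0, 0, 0.0393, 1], [-0.203, -0.026, -0.043, 0, 0, 0.0393, 1]]]'

```text
t: 1.82
eef_pos: [352.2, 381.0, 287.7]
tcp_rot: [3.141, -0.0, 2.189]
ft_force: [0.8, 0.5, 1.0]
opening: 0.997
grip_force: 0.0
```

Call:
drive_tool --rows '[[[-0.205, -0.001, -0.043, 0, 0, 0.0393, 1], [-0.203, 0.024, -0.043, 0, 0, 0.0393, 1], [-0.199, 0.049, -0.043, 0, 0, 0.0393, 1], [-0.191, 0.073, -0.043, 0, 0, 0.0393, 1], [0, 0, 0, 0, 0, 0, 1]]]'

```text
t: 2.45
eef_pos: [471.4, 213.1, 330.8]
tcp_rot: [3.14, -0.0, 1.693]
ft_force: [-0.6, 0.9, -0.4]
opening: 0.998
grip_force: 0.0
```

```bash
python3 - <<'E'
from h import *
s=env.state(); print(s['t'],s['eef_pos'],s['tcp_rot'],s['joints'])
p=env.read_camera('wrist'); cv2.imwrite('pics/w1.png',p['color']); import pickle; pickle.dump(p,open('w1.pkl','wb'))
print(np.round(p['pose'],3).tolist(),p['k1'],np.array(p['camera_matrix']).tolist())
for o in ['chamber_1','pin_range_1','fence_1','beaker','flask']:
        for d in env.place_of(o,p)[:3]:
            X=w(p,d['at']); print(o,round(d['score'],2),X.round(0),proj(p,X).round(0))
E
```

```text
2.45 [471.4305077  213.11504283 330.79222607] [ 3.14015962e+00 -3.13905207e-05  1.69347406e+00] [ 2.96949655e-01  2.44226108e-01  1.67875459e+00 -2.31907916e-04
  1.21719519e+00  1.74352097e-01]
[[0.992, -0.119, -0.033, 462.895], [0.123, 0.96, 0.25, 283.523], [0.002, -0.253, 0.968, 482.015], [0.0, 0.0, 0.0, 1.0]] -0.05038257000284614 [[338.320295152044, 0.0, 319.57489728876027], [0.0, 338.320295152044, 200.18621059085692], [0.0, 0.0, 1.0]]
chamber_1 0.84 [552. -53.  -2.] [347. 328.]
pin_range_1 0.6 [486. 214. 100.] [331. 177.]
pin_range_1 0.16 [553. -50.  -3.] [348. 326.]
fence_1 0.75 [532. 276.  98.] [380. 127.]
fence_1 0.63 [555.   6.  98.] [362. 336.]
fence_1 0.32 [346. 348.   3.] [237.  52.]
beaker 0.65 [550. 227.   5.] [375. 161.]
```

View pics/w1.png

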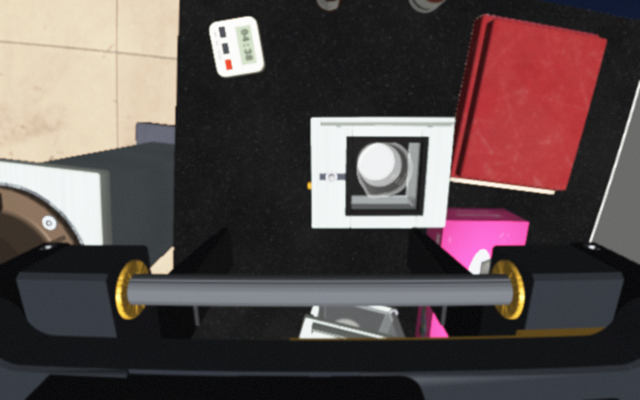

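```bash
python3 - <<'E'
from h import *
a=cv2.imread('pics/w1.png')[110:235,300:460]; cv2.imwrite('pics/w1c.png',cv2.resize(a,None,fx=4.6,fy=4.6,interpolation=cv2.INTER_CUBIC))
E
```

```text
(no output)
```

View pics/w1c.png

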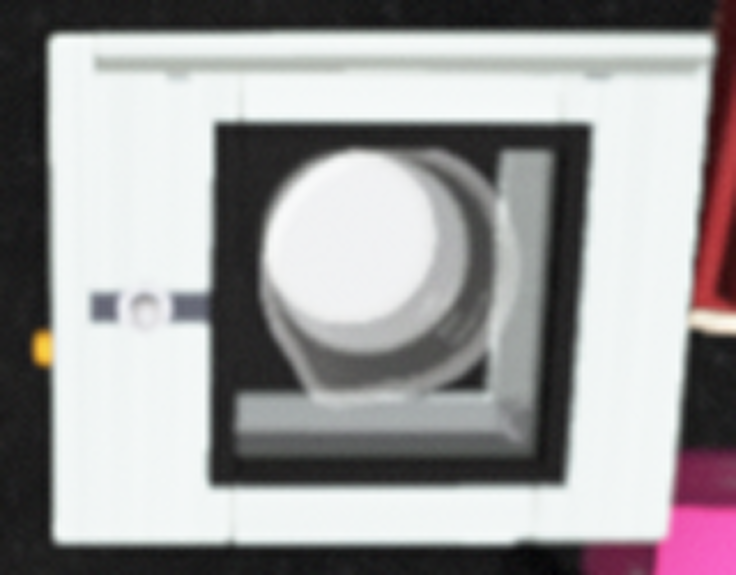

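The vessel in this chamber, wrist px (378,163), is a wide, open beaker with a spout lip, so the left chamber at world (543,222) is the target. The pin shows at wrist px (332,177).

```bash
python3 - <<'E'
from h import *
import pickle; p=pickle.load(open('w1.pkl','rb'))
f=lambda u,v,z: ray(p,300+u/4.6-.4,110+v/4.6-.4,z)
c=[f(*q,106) for q in [(213,123),(592,123),(567,484),(210,484)]]
print(np.round(c,1).tolist(),np.mean(c,0))
for i in range(4):
    d=c[(i+1)%4]-c[i]; print(np.linalg.norm(d),np.degrees(np.arctan2(d[1],d[0])))
r=[f(52,545,100),f(668,540,100)]; d=r[1]-r[0]; print('rim',np.round(r,1).tolist(),np.linalg.norm(d),np.degrees(np.arctan2(d[1],d[0])))
a=f(48,36,100);d=a-r[0];print(a,np.linalg.norm(d),np.degrees(np.arctan2(d[1],d[0]))-90)
print('pin',f(146,308,113),f(146,310,100),'groove',f(92,308,100),f(212,308,106))
# next: hover short of cover
go(470,-290,260,1.70,1)
E
```

```text
[[495.4, 261.6, 106.0], [585.6, 273.2, 106.0], [597.5, 183.5, 106.0], [507.4, 172.4, 106.0]] [546.47769935 222.66787841 106.        ]
91.00873165130781 7.298049829882864
90.43403000180159 -82.43554582107183
90.80171528904137 -172.9929778646302
89.97403334591802 97.69839314093082
rim [[469.8, 149.2, 100.0], [629.2, 170.1, 100.0]] 160.8131140074577 7.456881228488167
[453.79701507 276.73069042 100.        ] 128.48434277358797 7.1532868022176785
pin [484.97334538 216.45336863 113.        ] [485.81789817 213.58862964 100.        ] groove [472.39466895 212.43271396 100.        ] [501.4687339  217.18112334 106.        ]
[-0.2008, -0.0259, 0.028, -0.0, -0.0, 0.0, 1]
[-0.2008, -0.0259, 0.028, -0.0, -0.0, 0.0, 1]
[-0.2008, -0.0258, 0.028, -0.0, -0.0, 0.0, 1]
[-0.2008, -0.0258, 0.028, -0.0, -0.0, 0.0, 1]
[-0.2008, -0.0258, 0.028, -0.0, -0.0, 0.0, 1]
[-0.2008, -0.0258, 0.028, -0.0, -0.0, 0.0, 1]
[-0.2008, -0.0258, 0.028, -0.0, -0.0, 0.0, 1]
[-0.2008, -0.0258, 0.028, -0.0, -0.0, 0.0, 1]
[-0.2008, -0.0258, 0.028, -0.0, -0.0, 0.0, 1]
[-0.2008, -0.0258, 0.028, -0.0, -0.0, 0.0, 1]
n 10
```

Call:
drive_tool --rows '[[[-0.2, -0.026, 0.028, 0, 0, 0, 1], [-0.2, -0.026, 0.028, 0, 0, 0, 1], [-0.2, -0.026, 0.028, 0, 0, 0, 1], [-0.2, -0.026, 0.028, 0, 0, 0, 1], [-0.2, -0.026, 0.028, 0, 0, 0, 1]]]'

```text
t: 3.38
eef_pos: [469.2, -37.4, 295.0]
tcp_rot: [3.141, -0.0, 1.701]
ft_force: [1.3, 0.7, 0.5]
opening: 1.0
grip_force: 0.0
```

Call:
drive_tool --rows '[[[-0.2, -0.026, 0.028, 0, 0, 0, 1], [-0.2, -0.026, 0.028, 0, 0, 0, 1], [-0.2, -0.026, 0.028, 0, 0, 0, 1], [-0.2, -0.026, 0.028, 0, 0, 0, 1], [-0.2, -0.026, 0.028, 0, 0, 0, 1]]]'

```text
t: 4.0
eef_pos: [469.3, -289.6, 259.9]
tcp_rot: [3.141, -0.0, 1.7]
ft_force: [-0.2, 0.4, -0.3]
opening: 1.001
grip_force: 0.0
```

Call:
drive_tool --rows '[[[0, 0, 0, 0, 0, 0, 1]]]'

```text
t: 4.12
eef_pos: [469.0, -290.6, 259.1]
tcp_rot: [-3.141, -0.001, 1.697]
ft_force: [-0.6, 0.6, -0.3]
opening: 1.001
grip_force: 0.0
```

```bash
python3 - <<'E'
from h import *
s=env.state(); print(s['t'],s['eef_pos'],s['tcp_rot'],s['ft_force'])
p=env.read_camera('wrist'); cv2.imwrite('pics/w2.png',p['color']); import pickle; pickle.dump(p,open('w2.pkl','wb'))
for o in ['cover','port','slot','forceps']:
        for d in env.place_of(o,p)[:3]:
            X=w(p,d['at']); print(o,round(d['score'],2),X.round(0),proj(p,X).round(0))
E
```

```text
4.125 [ 469.01855124 -290.6028407   259.08931145] [-3.14070500e+00 -7.75693244e-04  1.69713251e+00] [-0.63712034  0.6189807  -0.26232886]
cover 0.59 [ 493. -310.   -3.] [337. 189.]
port 0.62 [ 492. -307.   34.] [337. 193.]
slot 0.59 [ 432. -317.   -2.] [287. 188.]
forceps 0.92 [ 683. -257.   -2.] [493. 167.]
forceps 0.74 [ 496. -310.   -2.] [339. 189.]
```

View pics/w2.png

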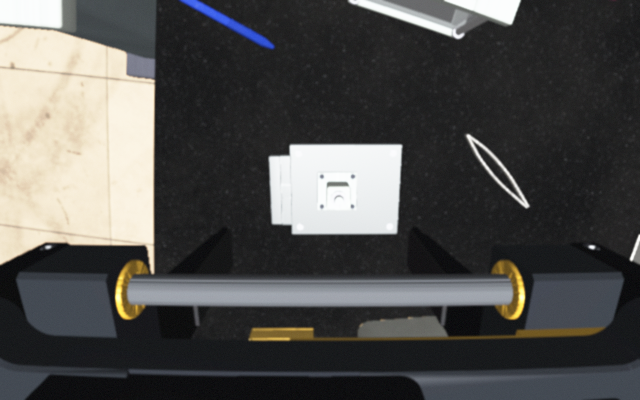

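The cover is alone at wrist px (337,190), nose to the left (-x). I'll measure its plate corners at z=16.

```bash
python3 - <<'E'
from h import *
import pickle; p=pickle.load(open('w2.pkl','rb'))
g=cv2.cvtColor(p['color'],cv2.COLOR_BGR2GRAY); m=np.zeros_like(g); m[130:245,255:415]=(g[130:245,255:415]>110)*255
c=max(cv2.findContours(m,0,cv2.CHAIN_APPROX_NONE)[0],key=cv2.contourArea)
print(cv2.approxPolyDP(c,4,True)[:,0].tolist())
q=c[:,0].astype(float)
def line(sel):
    X=np.array([ray(p,u,v,16)[:2] for u,v in q[sel]]); l=cv2.fitLine(X.astype(np.float32),cv2.DIST_HUBER,0,.01,.01).ravel(); a=np.degrees(np.arctan2(l[1],l[0])); return a,l[2:]
top=line((q[:,1]<155)&(q[:,0]>300)&(q[:,0]<393)); bot=line((q[:,1]>225)&(q[:,0]>300)&(q[:,0]<393))
rt=line((q[:,0]>392)&(q[:,1]>153)&(q[:,1]<226)); lf=line((q[:,0]<280)&(q[:,1]>162)&(q[:,1]<218))
for l in (top,bot,rt,lf): print(l)
a=np.radians(np.mean([top[0],bot[0]])); ex=np.array([np.cos(a),np.sin(a)]); ey=np.array([-ex[1],ex[0]])
X=[rt[1]@ex,lf[1]@ex]; Y=[top[1]@ey,bot[1]@ey]
print('size',X[0]-X[1],Y[0]-Y[1]); o1=(X[0]-75)*ex+np.mean(Y)*ey; print('origin',o1,np.degrees(a), (X[1]+80)*ex+np.mean(Y)*ey)
# block top nipple/block check
for u,v,z in [(339,198,65),(337,193,36)]: print(ray(p,u,v,z))
print(proj(p,np.r_[o1,65]))
E
```

```text
[[269, 156], [273, 224], [290, 224], [293, 234], [396, 233], [401, 144], [291, 144], [288, 155]]
(np.float32(7.3722734), array([ 494.78647, -251.6848 ], dtype=float32))
(np.float32(8.135017), array([ 506.66553, -361.075  ], dtype=float32))
(np.float32(-82.53596), array([ 566.2782 , -297.29306], dtype=float32))
(np.float32(-82.22683), array([ 412.9504 , -317.40918], dtype=float32))
size 154.6399 109.99274
origin [ 491.9854 -307.57  ] 7.753645 [ 492.34222 -307.52142]
[ 491.72757716 -304.52766069   65.        ]
[ 491.25863656 -306.07998156   36.        ]
[338.8348115  200.80172495]
```

```bash
python3 - <<'E'
from h import *
go(492,-307,40.5,1.703,1,step=50)
E
```

```text
[-0.0178, 0.0159, 0.176, 0.0, 0.0, -0.0002, 1]
[-0.0178, 0.0159, 0.176, 0.0, 0.0, -0.0002, 1]
[-0.0178, 0.0159, 0.176, 0.0, 0.0, -0.0002, 1]
[-0.0178, 0.0159, 0.176, 0.0, 0.0, -0.0002, 1]
[-0.0178, 0.0159, 0.176, 0.0, 0.0, -0.0002, 1]
n 5
```

Call:
drive_tool --rows '[[[-0.045, 0.04, 0.17, 0, 0, -0.001, 1], [-0.044, 0.04, 0.17, 0, 0, -0.001, 1], [0, 0, 0.18, 0, 0, 0, 1], [0, 0, 0.18, 0, 0, 0, 1], [0, 0, 0.1, 0, 0, 0, 1]]]'

```text
t: 5.0
eef_pos: [491.7, -306.8, 58.5]
tcp_rot: [-3.14, -0.001, 1.707]
ft_force: [-0.8, -0.8, 0.4]
opening: 1.002
grip_force: 0.0
```

Call:
drive_tool --rows '[[[0, 0, 0, 0, 0, 0, 1], [0, 0, 0, 0, 0, 0, 1]]]'

```text
t: 5.25
eef_pos: [492.5, -308.1, 61.4]
tcp_rot: [3.14, 0.001, 1.706]
ft_force: [-0.5, 0.1, 0.3]
opening: 1.0
grip_force: 0.0
```

```bash
python3 - <<'E'
from h import *
s=env.state();print(s)
p=env.read_camera('wrist'); cv2.imwrite('pics/w3.png',p['color'][150:380,140:500])
go(492,-307,40.5,1.703,1,step=50)
E
```

```text
{'t': 5.25, 'joints': array([-6.72820472e-01,  6.50844101e-01,  1.82132756e+00,  1.58309326e-04,
        6.67839990e-01, -8.07921051e-01]), 'qvel': array([-0.00514788, -0.01109799, -0.0043666 ,  0.00052282, -0.00223765,
       -0.00147158]), 'tau': array([ 6.04493008e-02, -6.04196262e+01, -1.60160172e+01,  2.02308985e-02,
        7.63777387e-02,  2.41919341e-03]), 'eef_pos': array([ 492.46034045, -308.1240144 ,   61.43300494]), 'tcp_rot': array([3.14042917e+00, 1.07494573e-03, 1.70577206e+00]), 'ft_force': array([-0.51085569,  0.07745384,  0.34236566]), 'moment': array([-0.07006076,  0.06015013, -0.01938903]), 'grip_force': 0.0, 'opening': 0.9998886399629002}
[0.0056, -0.0014, 0.0846, 0.0005, 0.0005, 0.0008, 1]
n 1
```

View pics/w3.png

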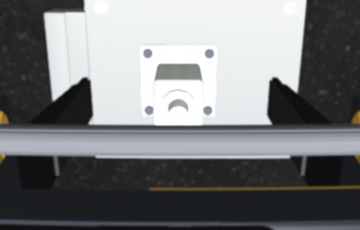

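Call:
drive_tool --rows '[[[0, 0, 0.05, 0, 0, 0, 1], [0, 0, 0.026, 0, 0, 0, 1], [0, 0, 0, 0, 0, 0, 1]]]'

```text
t: 5.68
eef_pos: [491.5, -308.2, 40.5]
tcp_rot: [-3.141, -0.001, 1.705]
ft_force: [-0.0, 0.7, 0.2]
opening: 1.002
grip_force: 0.0
```

Call:
drive_tool --rows '[[[0, 0, 0, 0, 0, 0, 0.3], [0, 0, 0, 0, 0, 0, 0], [0, 0, 0, 0, 0, 0, 0], [0, 0, 0, 0, 0, 0, 0], [0, 0, 0, 0, 0, 0, 0]]]'

```text
t: 6.3
eef_pos: [491.8, -308.3, 41.2]
tcp_rot: [3.141, -0.0, 1.705]
ft_force: [-0.8, 0.6, -0.4]
opening: 0.533
grip_force: 0.0
```

Call:
drive_tool --rows '[[[0, 0, 0, 0, 0, 0, 0], [0, 0, 0, 0, 0, 0, 0]]]'

```text
t: 6.55
eef_pos: [491.8, -308.3, 41.2]
tcp_rot: [3.142, -0.0, 1.705]
ft_force: [-0.5, -0.5, 0.6]
opening: 0.321
grip_force: 0.0
```

Call:
drive_tool --rows '[[[0, 0, 0, 0, 0, 0, 0], [0, 0, 0, 0, 0, 0, 0], [0, 0, 0, 0, 0, 0, 0], [0, 0, 0, 0, 0, 0, 0]]]'

```text
t: 7.05
eef_pos: [491.8, -308.3, 41.2]
tcp_rot: [3.142, -0.0, 1.705]
ft_force: [-0.3, 0.3, 0.2]
opening: 0.269
grip_force: 30.0
```

```bash
python3 - <<'E'
from h import *
s=env.state();print(s['t'],s['eef_pos'],s['tcp_rot'],s['ft_force'],s['opening'],s['grip_force'])
E
```

```text
7.05 [ 491.76522367 -308.32937311   41.16655156] [ 3.14153064e+00 -5.29931017e-05  1.70491030e+00] [-0.28818618  0.33000336  0.19812857] 0.268996037803595 29.995376765727997
```

Call:
drive_tool --rows '[[[0, 0, -0.1, 0, 0, 0, 0], [0, 0, -0.2, 0, 0, 0, 0], [0, 0, -0.23, 0, 0, 0, 0], [0, 0, -0.2, 0, 0, 0, 0], [0, 0, -0.07, 0, 0, 0, 0]]]'

```text
t: 7.68
eef_pos: [492.1, -308.5, 244.1]
tcp_rot: [3.139, 0.003, 1.705]
ft_force: [0.9, -0.0, -2.9]
opening: 0.272
grip_force: 30.0
```

```bash
python3 - <<'E'
from h import *
s=env.state();print(s['t'],s['eef_pos'],s['ft_force'],s['opening'],s['grip_force'])
go(555,223,220,1.700,0,step=50)
E
```

```text
7.675 [ 492.10873035 -308.54589803  244.12745117] [ 0.8985936  -0.02575571 -2.93327909] 0.27202310607756414 29.994860887527466
[0.1885, 0.0485, 0.0084, 0.0001, 0.0001, 0.0001, 0]
[0.1885, 0.0484, 0.0084, 0.0001, 0.0001, 0.0001, 0]
[0.1886, 0.0483, 0.0085, 0.0001, 0.0001, 0.0001, 0]
[0.1886, 0.0483, 0.0085, 0.0001, 0.0001, 0.0001, 0]
[0.1886, 0.0482, 0.0085, 0.0001, 0.0001, 0.0001, 0]
[0.1886, 0.0481, 0.0086, 0.0001, 0.0001, 0.0001, 0]
[0.1886, 0.048, 0.0086, 0.0001, 0.0001, 0.0001, 0]
[0.1887, 0.0479, 0.0086, 0.0001, 0.0001, 0.0001, 0]
[0.1887, 0.0478, 0.0087, 0.0001, 0.0001, 0.0001, 0]
[0.1887, 0.0478, 0.0087, 0.0001, 0.0001, 0.0001, 0]
[0.1887, 0.0477, 0.0087, 0.0001, 0.0001, 0.0001, 0]
n 11
```

Call:
drive_tool --rows '[[[0.1, 0.026, 0, 0, 0, 0, 0], [0.17, 0.044, 0, 0, 0, 0, 0], [0.19, 0.048, 0, 0, 0, 0, 0], [0.19, 0.048, 0, 0, 0, 0, 0], [0.19, 0.048, 0, 0, 0, 0, 0]]]'

```text
t: 8.3
eef_pos: [516.4, -91.5, 240.9]
tcp_rot: [-3.141, -0.0, 1.705]
ft_force: [0.4, 0.2, -3.4]
opening: 0.271
grip_force: 30.0
```

Call:
drive_tool --rows '[[[0.19, 0.048, 0, 0, 0, 0.0005, 0], [0.19, 0.048, 0, 0, 0, 0.0005, 0], [0.19, 0.048, 0.01, 0, 0, 0.0005, 0], [0.19, 0.048, 0.01, 0, 0, 0, 0], [0.19, 0.048, 0.01, 0, 0, 0, 0]]]'

```text
t: 8.93
eef_pos: [544.8, 151.8, 233.3]
tcp_rot: [-3.141, -0.0, 1.7]
ft_force: [0.7, -0.6, -2.8]
opening: 0.271
grip_force: 30.0
```

Call:
drive_tool --rows '[[[0.16, 0.04, 0, 0, 0, 0, 0], [0.1, 0.025, 0, 0, 0, 0, 0], [0, 0, 0, 0, 0, 0, 0], [0, 0, 0, 0, 0, 0, 0]]]'

```text
t: 9.43
eef_pos: [552.5, 216.3, 233.3]
tcp_rot: [-3.141, 0.0, 1.7]
ft_force: [0.6, -0.5, -2.5]
opening: 0.272
grip_force: 30.0
```

```bash
python3 - <<'E'
from h import *
s=env.state();print(s['t'],s['eef_pos'],s['ft_force'],s['opening'],s['grip_force'])
p=env.read_camera('wrist'); cv2.imwrite('pics/w4.png',p['color']); import pickle; pickle.dump(p,open('w4.pkl','wb'))
go(555,223,164,1.700,0,step=50)
E
```

```text
9.425 [552.53002989 216.30720828 233.34334571] [ 0.5920248  -0.54135247 -2.5255158 ] 0.2716827577215607 29.99486804008484
[0.0133, 0.0065, 0.139, -0.0001, 0.0, -0.0001, 0]
[0.0133, 0.0065, 0.139, -0.0001, 0.0, -0.0001, 0]
n 2
```

View pics/w4.png

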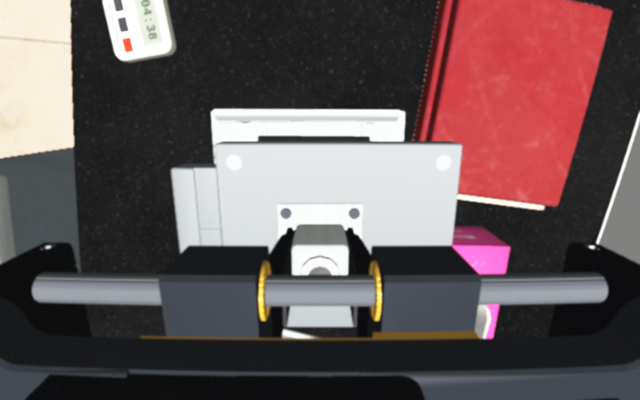

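The cover is held level in the jaws over the beaker chamber, its far edge at row 143 with corners at (216,143) and (461,143). I'll compute its pose relative to the tool.

```bash
python3 - <<'E'
from h import *
import pickle; p=pickle.load(open('w4.pkl','rb'))
z=233.3-41.2+16
a=ray(p,216,142.5,z);b=ray(p,461.5,142.8,z);r2=ray(p,457,240,z);n=ray(p,172,167,z);
d=b-a;print(a,b,np.linalg.norm(d),np.degrees(np.arctan2(d[1],d[0])), 'right edge',np.degrees(np.arctan2(*(b-r2)[[1,0]]))-90)
t=np.radians(7.4);ex=np.array([np.cos(t),np.sin(t)]);ey=np.array([-ex[1],ex[0]])
T=np.array([552.5,216.3])
for q,l in ((a,(-67,55)),(b,(75,55)),(n,(-80,42))): print('cover in tool',((q[:2]-T)@ex-l[0]).round(2),((q[:2]-T)@ey-l[1]).round(2))
# predicted chamber outlines
C=np.array([546.2,223])
for l,zz in (((-75,57),126),((65,57),126),((-85,64),100),((75,64),100)): print(l,proj(p,np.r_[C+l[0]*ex+l[1]*ey,zz]).round(1))
E
```

```text
[492.36072878 264.67926403 208.1       ] [619.0594235 281.2826054 208.1      ] 127.78196347462236 7.465832591348577 right edge 10.816059639757782
cover in tool 13.59 0.72
cover in tool -0.63 0.87
cover in tool 2.02 0.94
(-75, 57) [212.  121.3]
(65, 57) [398.8 121.3]
(-85, 64) [209.1 111.8]
(75, 64) [404.2 111.8]
```

Call:
drive_tool --rows '[[[0.0245, 0.013, 0.05, 0, 0, 0, 0], [0, 0, 0.13, 0, 0, 0, 0], [0, 0, 0.07, 0, 0, 0, 0], [0, 0, 0.04, 0, 0, 0, 0], [0, 0, 0, 0, 0, 0, 0]]]'

```text
t: 10.1
eef_pos: [555.2, 223.1, 160.5]
tcp_rot: [-3.141, 0.0, 1.7]
ft_force: [0.7, -0.6, -2.5]
opening: 0.274
grip_force: 30.0
```

```bash
python3 - <<'E'
from h import *
s=env.state();print(s['t'],s['eef_pos'],s['tcp_rot'],s['ft_force'],s['moment'],s['opening'],s['grip_force'])
p=env.read_camera('wrist'); cv2.imwrite('pics/w5.png',p['color'][60:300,140:500])
import pickle; pickle.dump(p,open('w5.pkl','wb'))
go(555.2,222.8,154,1.7,0)
E
```

```text
10.1 [555.20516768 223.10904268 160.51321054] [-3.14055504e+00  7.38239917e-05  1.69980469e+00] [ 0.70388087 -0.61156016 -2.53819889] [-0.13290539  0.0640387  -0.00372926] 0.27387139412969586 29.994933307170868
[-0.0015, -0.0012, 0.029, 0.0, -0.0, -0.0, 0]
n 1
```

View pics/w5.png

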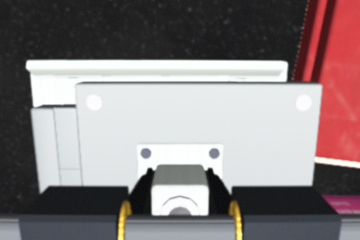

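Call:
drive_tool --rows '[[[-0.002, 0, 0.02, 0, 0, 0, 0], [0, 0, 0, 0, 0, 0, 0]]]'

```text
t: 10.4
eef_pos: [555.3, 222.7, 156.3]
tcp_rot: [3.141, -0.0, 1.7]
ft_force: [0.1, 0.2, -3.1]
opening: 0.272
grip_force: 30.0
```

Call:
drive_tool --rows '[[[0, 0, 0.006, 0, 0, 0, 0], [0, 0, 0, 0, 0, 0, 0]]]'

```text
t: 10.65
eef_pos: [555.3, 222.8, 154.7]
tcp_rot: [3.141, -0.0, 1.7]
ft_force: [-0.7, 1.4, -3.3]
opening: 0.272
grip_force: 30.0
```

Call:
drive_tool --rows '[[[0, 0, 0.003, 0, 0, 0, 0], [0, 0, 0, 0, 0, 0, 0]]]'

```text
t: 10.9
eef_pos: [555.4, 222.8, 154.1]
tcp_rot: [3.141, -0.0, 1.7]
ft_force: [-0.2, 0.4, -3.0]
opening: 0.272
grip_force: 30.0
```

Call:
drive_tool --rows '[[[0, 0, 0.004, 0, 0, 0, 0], [0, 0, 0, 0, 0, 0, 0]]]'

```text
t: 11.15
eef_pos: [555.5, 222.9, 153.5]
tcp_rot: [3.141, -0.0, 1.7]
ft_force: [-0.7, -0.4, 4.5]
opening: 0.27
grip_force: 30.0
```

Call:
drive_tool --rows '[[[0, 0, 0.004, 0, 0, 0, 0], [0, 0, 0, 0, 0, 0, 0]]]'

```text
t: 11.4
eef_pos: [555.6, 222.9, 152.9]
tcp_rot: [3.14, -0.0, 1.7]
ft_force: [-0.8, -1.1, 9.9]
opening: 0.272
grip_force: 30.0
```

Call:
drive_tool --rows '[[[0, 0, -0.002, 0, 0, 0, 0], [0, -0.008, 0, 0, 0, 0, 0], [0, -0.008, 0, 0, 0, 0, 0], [0, 0, 0, 0, 0, 0, 0]]]'

```text
t: 11.9
eef_pos: [552.1, 222.4, 153.4]
tcp_rot: [3.139, -0.0, 1.7]
ft_force: [1.2, 1.3, 6.1]
opening: 0.274
grip_force: 30.0
```

Call:
drive_tool --rows '[[[0, -0.006, 0, 0, 0, 0, 0], [0, 0, 0, 0, 0, 0, 0]]]'

```text
t: 12.15
eef_pos: [550.5, 222.3, 153.0]
tcp_rot: [3.14, -0.0, 1.7]
ft_force: [2.2, 0.9, 3.3]
opening: 0.273
grip_force: 30.0
```

Call:
drive_tool --rows '[[[0, -0.006, 0, 0, 0, 0, 0], [0, 0, 0, 0, 0, 0, 0]]]'

```text
t: 12.4
eef_pos: [547.6, 221.7, 151.8]
tcp_rot: [-3.14, 0.0, 1.7]
ft_force: [-0.2, 0.2, -2.9]
opening: 0.269
grip_force: 30.0
```

Call:
drive_tool --rows '[[[0, -0.006, 0, 0, 0, 0, 0], [0, 0, 0.008, 0, 0, 0, 0], [0, 0, 0, 0, 0, 0, 0]]]'

```text
t: 12.78
eef_pos: [546.7, 221.7, 150.1]
tcp_rot: [-3.141, 0.0, 1.7]
ft_force: [0.6, -0.8, -3.4]
opening: 0.274
grip_force: 30.0
```

Call:
drive_tool --rows '[[[0, 0, 0.006, 0, 0, 0, 0], [0, 0, 0, 0, 0, 0, 0]]]'

```text
t: 13.02
eef_pos: [546.9, 221.7, 148.8]
tcp_rot: [-3.141, -0.0, 1.7]
ft_force: [-0.1, -0.1, -2.4]
opening: 0.274
grip_force: 30.0
```

Call:
drive_tool --rows '[[[0, 0, 0.006, 0, 0, 0, 0], [0, 0, 0, 0, 0, 0, 0]]]'

```text
t: 13.28
eef_pos: [546.8, 221.7, 147.3]
tcp_rot: [-3.141, -0.0, 1.7]
ft_force: [0.8, 0.0, -4.0]
opening: 0.274
grip_force: 30.0
```

Call:
drive_tool --rows '[[[0, 0, 0.006, 0, 0, 0, 0], [0, 0, 0, 0, 0, 0, 0]]]'

```text
t: 13.52
eef_pos: [546.9, 221.7, 146.3]
tcp_rot: [3.141, -0.0, 1.7]
ft_force: [-2.5, -1.4, 2.6]
opening: 0.274
grip_force: 30.0
```

Call:
drive_tool --rows '[[[0, 0, 0.006, 0, 0, 0, 0], [0, 0, 0, 0, 0, 0, 0]]]'

```text
t: 13.78
eef_pos: [546.9, 221.7, 144.8]
tcp_rot: [3.141, -0.0, 1.7]
ft_force: [-2.7, -0.9, 5.0]
opening: 0.272
grip_force: 30.0
```

Call:
drive_tool --rows '[[[0, 0, 0.004, 0, 0, 0, 0], [0, 0, 0, 0, 0, 0, 0]]]'

```text
t: 14.02
eef_pos: [546.9, 221.7, 144.0]
tcp_rot: [3.141, -0.0, 1.7]
ft_force: [-3.8, -1.3, 7.1]
opening: 0.275
grip_force: 30.0
```

Call:
drive_tool --rows '[[[0, -0.002, 0.003, 0, 0, 0, 0], [0, 0, 0, 0, 0, 0, 0], [0, 0, 0, 0, 0, 0, 0]]]'

```text
t: 14.4
eef_pos: [546.9, 221.7, 143.5]
tcp_rot: [3.14, -0.0, 1.7]
ft_force: [-1.6, -0.6, 8.8]
opening: 0.273
grip_force: 30.0
```

Call:
drive_tool --rows '[[[0, 0, 0.002, 0, 0, 0, 0], [0, 0, 0, 0, 0, 0, 0], [0, 0, 0, 0, 0, 0, 0]]]'

```text
t: 14.78
eef_pos: [546.9, 221.7, 143.1]
tcp_rot: [3.14, -0.0, 1.7]
ft_force: [-2.2, -0.8, 9.1]
opening: 0.271
grip_force: 30.0
```

```bash
python3 - <<'E'
from h import *
s=env.state();print(s['eef_pos'],s['ft_force'],s['moment'])
p=env.read_camera('wrist'); a=p['color'][60:300,140:500]; cv2.imwrite('pics/w6.png',a)
t=env.read_camera('scene'); b=t['color'][160:260,250:400]; b=cv2.resize(b,(360,240),interpolation=cv2.INTER_CUBIC)
cv2.imwrite('pics/f.png',np.vstack([a,b]))
E
```

```text
[546.88629019 221.70157723 143.11361033] [-2.19279684 -0.81838681  9.13305323] [-0.29830255  0.42382196 -0.07048247]
```

View pics/f.png

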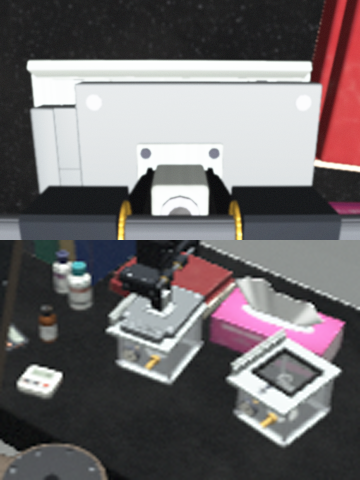

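The cover is square along the fence with its nose over the gauge end, and nothing else has been disturbed. One small extra press, then I'll hand it in.

Call:
drive_tool --rows '[[[0, 0, 0.001, 0, 0, 0, 0], [0, 0, 0, 0, 0, 0, 0], [0, 0, 0, 0, 0, 0, 0], [0, 0, 0, 0, 0, 0, 0]]]'

```text
t: 15.38
eef_pos: [546.9, 221.7, 143.1]
tcp_rot: [3.14, -0.0, 1.7]
ft_force: [-2.3, -0.8, 11.5]
opening: 0.273
grip_force: 30.0
```

```bash
python3 - <<'E'
from h import *
s=env.state();print(s['eef_pos'],s['ft_force'],s['grip_force'])
print(env.job_done())
E
```

```text
[546.87134775 221.71532972 143.050416  ] [-2.34482319 -0.79031333 11.53869447] 29.994306564331055
the job is handed in; nothing more can be done
None
```

I fitted the cover to the left (beaker) chamber with its slot over the pin, pressed the seal about 3–4 mm of its 4 mm (estimated from force and height), and handed in at about 15 s still gripping and pressing; the hand-in returned no verdict.

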